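# Load a label roll on the unwinder and hold its sprung slide at the threading index

### The job

Please load the label unwinder: slip the new label roll (the taller of the two paper rolls) over the upright spindle and lower it until it sits flat on the platter before you let go, without dropping it. Then pull the sprung slide out by its black tab until its pointer is level with the line on the brass index clip, and keep it there: you finish while still holding it against its spring, so that I can thread the strip. Leave the clip as it is set and do not disturb the other things on the counter.

Things in the scene. Friction and masses are not known exactly. Their poses are not given: they have to be found in the camera images.
- label_roll: new roll of white paper labels, loose, lying flat with its axis upright: outer diameter 60 mm, 40 mm high, open cardboard core of 27 mm bore right through; 0.08 to 0.15 kg. Origin: centre of its underside, z axis along its upright axis. Grasp it across its outside, from above.
- sticker_roll: bystander: low cream roll of price stickers, 62 mm diameter, only 26 mm high; it lies where the label roll could also lie (the two swap places). Origin: centre of its underside.
- unwinder: label unwinder, fixed: grey flat bed, 215 mm (its x) by 250 mm (its y), top 8 mm above the counter, yaw up to 0.3 rad. Origin: centre of its underside. Spindle and platter at its right end (-y), the sprung slide in an aluminium channel along x at its left end (+y). A printer 111 mm high stands to its left, its near side 95 mm from the slide's axis.
- spindle_foot (a point): point on the spindle's axis at the top face of the round platter (diameter 92 mm), 16 mm above the counter: where the roll's underside centre must come. The spindle is a plain upright steel shaft of 23 mm diameter. Axes as the unwinder's.
- spindle_tip (a point): centre of the spindle's top, 52 mm above the platter, 68 mm above the counter; the topmost 8 mm taper to 17 mm diameter.
- tension_slide: spring-return slide, a steel bar 24 mm wide. Origin: foot of the black pull tab on its front end, at the bar's top face, 24.5 mm above the counter; axes as the unwinder's. It pulls out along its -x, 0 to 85 mm; it starts home. Spring: 3 N at home, 5 to 6 N at the index; it draws the slide home when let go. 115 mm behind the tab: a white dancer roller, 46 mm high.
- pull_tab (a point): middle of the pull tab's top edge. The tab is an upright black plate 12 mm thick (along x), 28 mm wide (along y), 36 mm high, standing on the bar. Nothing higher than 5 mm over the bar is within 80 mm of it in front, 65 mm behind or 50 mm to the sides; two guide posts, 62 mm above the counter, stand 95 mm behind it when home and 38 mm to either side.
- slide_pointer (a point): tip of the small black pointer blade on the right-hand (-y) edge of the slide's bar, 40 mm behind the tab; it moves with the slide.
- index_line (a point): black line across the small brass index clip (16 x 12 mm) on the outside of the right-hand wall of the slide's channel, 50 to 75 mm ahead (-x) of the pointer at the start; clip top 26.5 mm above the counter. The slide is at the index when pointer and line have the same x in the unwinder's axes. The clip sits tight by friction and stays as it is.
- phone: bystander: phone in a red case, 149 x 75 x 11 mm, lying flat. Origin: centre of its underside.
- pen: bystander: black marker pen, 136 mm long, 11 mm thick, lying along its own y. Origin: centre of its underside.
- cone_cap: bystander: white moulded cap with a cone top, 30 mm wide, 34 mm high. Origin: centre of its underside.
- pocket_scale: bystander: black pocket scale, 118 x 68 x 18 mm. Origin: centre of its underside.
- clear_case: bystander: clear acrylic coin case, 72 x 78 x 20 mm. Origin: centre of its underside.
There are look-alikes about, which are no part of the job. Leave any turquoise look-alike of the label_roll alone.

How it is judged (in metres and radians):
On the way, in this order (a step that is already met when the one before it is completed fails the run):
1. the label roll sits flat on the platter, on the spindle, and is let go, the slide still home (horizontal distance between label_roll and spindle_foot below 0.005 m and z of label_roll in the frame of spindle_foot between -0.003 and 0.003 m and angle between label_roll's own z axis and vertical below 0.06 rad and contact force between each of the fingers, the arm and label_roll below 0.1 N and x of slide_pointer in the frame of index_line above 0.035 m), for 0.2 s.
2. the slide is pulled out by the gripper until its pointer is level with the index line (x of slide_pointer in the frame of index_line between -0.004 and 0.004 m and contact force between the fingers and tension_slide above 1.5 N), for 0.3 s.
At the end, for the whole second after the job is handed in: Roll on the spindle (axis within 5 mm), flat on the platter (within 3 mm, 0.06 rad), untouched by the robot; slide at rest, its pointer within 4 mm of the index line, held there by the gripper (over 1.5 N) with nothing else propping it, through the last second (all of step 2 and horizontal distance between label_roll and spindle_foot below 0.005 m and z of label_roll in the frame of spindle_foot between -0.003 and 0.003 m and angle between label_roll's own z axis and vertical below 0.06 rad and contact force between each of the fingers, the arm and label_roll below 0.1 N and contact force between label_roll and tension_slide below 0.2 N and linear speed of tension_slide below 0.01 m/s); the arm keeps its last pose, push and grip.
It fails at once if the label roll is dropped onto the platter (falls free at more than 0.4 m/s over the unwinder) (linear speed of label_roll above 0.4 m/s and horizontal distance between label_roll and spindle_foot below 0.06 m and contact force between the fingers and label_roll below 0.05 N).
It fails at once if the index clip is shifted by more than 3 mm (distance of index_line from where it was at the start of the episode above 0.003 m).
It fails at once if a bystander is moved by more than 20 mm (distance of any of sticker_roll, phone, pen, cone_cap, pocket_scale, clear_case from where it was at the start of the episode above 0.02 m).
It also fails if it takes over 51 s, if anything falls off the work surface, if the arm or the gripper's body presses on something with over 40 N, if the wrist force passes 120 N, or if a joint passes its speed limit or range.

### The arm

A 6-joint arm with a two-finger parallel gripper is mounted at the origin on a cart in front of the work surface, level with it; the furniture and walls round the work are solid. World frame = base frame: x ahead of the robot, y to its left, z up, the work surface at z = 0. Lengths are in mm, angles in degrees, forces in N, time in s.
With the tool pointing down it reaches from about 350 to 850 mm from the base axis. Payload 8.1 kg.
Tool frame: the origin (TCP) lies midway between the tips of the shut fingers; the grasp point (between the pads) lies 19 mm behind it; z points along the fingers, y is the line along which they close (so a half turn about z gives the same grasp; the last joint's range is limited). The gripper opens to 85 mm and grips with 20 to 120 N. Pads are 22 mm wide; open, the fingers measure 114 mm over their backs; the gripper's body (76 mm by 85 mm) begins 54 mm behind the grasp point. The pads swing forward as they close: fully open they stand 13 mm farther back than shut.
Start: joints at [-69.809, 7.471, 85.268, -0, 87.261, -4.893], TCP at [254.389, -543.408, 231.292] pointing down, gripper open.
Joint ranges: [-169.43, 169.43], [-51.17, 129.36], [1.28, 143.12], [-76.62, 256.62], [0, 156.53], [-152.29, 152.29]. Speed limits (degrees/s): [136.94, 136.94, 159.86, 180, 180, 180].

### API

Orientations are given as [roll, pitch, yaw] about the fixed x, y, z axes, in that order (R = Rz(yaw) Ry(pitch) Rx(roll)).
In Python, from bench import r gives the robot as it stands.
- The arm moves only by the tool apply_moves, never from a script. Its argument "steps" is a list of rows, each a list of 7 numbers: the opening, from -1 (shut) to 1 (fully open), then the shift along the tool's x, y, z in mm, then the turn, a rotation vector about the tool's x, y, z in units of 5 degrees (1.0 is 5 degrees). A call has exactly 8 rows; each row shifts and turns the commanded pose from where the row before left it, along the tool's axes as they then stand; what a row does not reach is not made up. A row lasts 1/10 s, in which the tool goes at most 50 mm and 8.59 degrees, less where a joint would pass 70% of its speed; a pose out of reach is approached as far as the arm can. A call is refused whole if a number of a shift passes 50 or a number of a turn 1, either way. A call with a gripper value outside its range is refused whole. The fingers move at their own pace and stop on an object; "squeeze" is the grip in N (left out, the last holds). Time passes only in rows, so rows that do not move let the fingers close, or fill a call up. It gives the time, the measured TCP pose, the force, the opening and the grip force at its end, in the units of the state.
- r.sense(): the state, without advancing time (a new reading comes with each control period).
- r.snapshot(name): name is "scene" or "side" or "wrist"; returns a dict with "color" (400x640x3 uint8, blue, green, red), "depth" (400x640 float32, mm along the optical axis (not along the pixel's ray), 0 where there is no reading), "mtx" (3x3 intrinsics, pixels), "T" (4x4, takes a point from camera to world coordinates); the wrist camera has in their place "hand_eye" (4x4, takes a point from camera to tool coordinates, whose origin is the TCP and whose axes are the flange's). Camera axes: x right, y down, z forward; pixel columns grow to the right and rows downward; lengths in mm; the calibration is good to about 2 mm. A picture is of the moment at which its call begins: read the wrist's pose just before it.
- r.hand_in(): hands the job in; it is judged then, once.
The state is a dict: "time": time; "joint_pos": joint angles; "qd": joint speeds; "joint_efforts": joint torques, N m; "tool_pos": TCP position; "tcp_rot": TCP orientation; "ft_force": force on the tool from outside, world axes, zero at the start; "wrist_torque": the same for the moment, N m; "finger_gap": finger opening in mm; "grip_force": force on a finger pad.
Only numpy, scipy, OpenCV 4.12 (cv2) and the standard library are available. Lean on these libraries where they do the work, as an engineer would, in place of code of your own. Each camera call takes 0.05 s, during which the arm holds its last target. There are 200 camera calls.

## Working session

There is one attempt and no reset: what is moved stays moved. The work goes in short steps, Python scripts to look and compute and a tool call to move; the robot and the scene stay as the last step left them, time stands still between calls to the robot, and variables do not carry over. Pictures are saved under pics/ and viewed, at most 10 in all, crops included, and the job is handed in when it is done.

Besides the shell and the picture viewer there is one more tool, called as name(argument=value, ...) on one line, values as JSON. apply_moves: Moves the arm, as the interface text tells. Its arguments: {"type":"object","properties":{"steps":{"type":"array"},"squeeze":{"type":"number"}},"required":["steps"]}

```bash
mkdir -p pics; python3 - <<'E'
from bench import r
import cv2,numpy as np
s=r.sense();print(s)
for n in("scene","side"):
    d=r.snapshot(n);cv2.imwrite(f"pics/{n}0.png",d["color"]);np.savez(f"{n}0.npz",**{k:v for k,v in d.items()})
    print(n,d["mtx"].tolist(),np.round(d["T"],3).tolist())
E
```

```text
{'time': 0.0, 'joint_pos': array([-6.98094719e+01,  7.51483516e+00,  8.53320403e+01, -3.23443649e-03,
        8.72618103e+01, -4.89244248e+00]), 'qd': array([ 0.07896695,  0.04787982,  0.02009216, -0.06578114,  0.02743587,
       -0.03798576]), 'joint_efforts': array([-1.54198489e-03, -5.69409478e+01, -5.00548017e+01, -4.09947479e-04,
        1.48748030e-02,  2.11384685e-05]), 'tool_pos': array([ 254.1668296 , -542.873089  ,  230.22082647]), 'tcp_rot': array([-1.79891435e+02, -6.05063735e-03,  2.50831224e+01]), 'ft_force': array([-0.97716462,  0.73939789,  0.38170955]), 'wrist_torque': array([ 0.01746278, -0.00467941, -0.03252302]), 'grip_force': 0.0, 'finger_gap': 85.58666410326556}
scene [[434.4938759383095, 0.0, 313.3811480717636], [0.0, 434.4938759383095, 194.56727823158062], [0.0, 0.0, 1.0]] [[-0.69, -0.473, 0.547, -91.814], [-0.724, 0.439, -0.533, 591.989], [0.012, -0.764, -0.645, 849.295], [0.0, 0.0, 0.0, 1.0]]
side [[446.9967749492452, 0.0, 320.4408863686721], [0.0, 446.9967749492452, 199.76019774746996], [0.0, 0.0, 1.0]] [[0.889, -0.229, 0.397, -3.968], [-0.458, -0.45, 0.767, -1148.637], [0.003, -0.863, -0.504, 813.338], [0.0, 0.0, 0.0, 1.0]]
```

View pics/scene0.png

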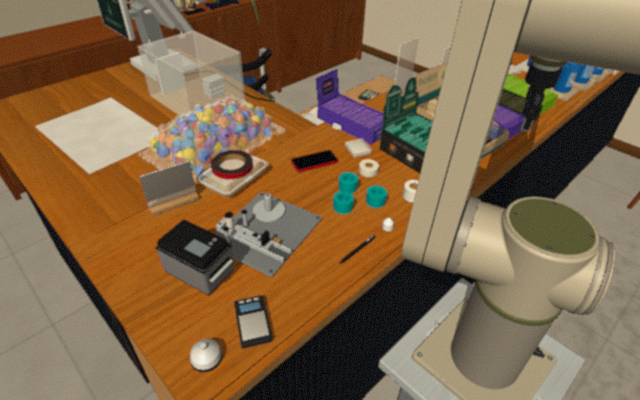

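View pics/side0.png

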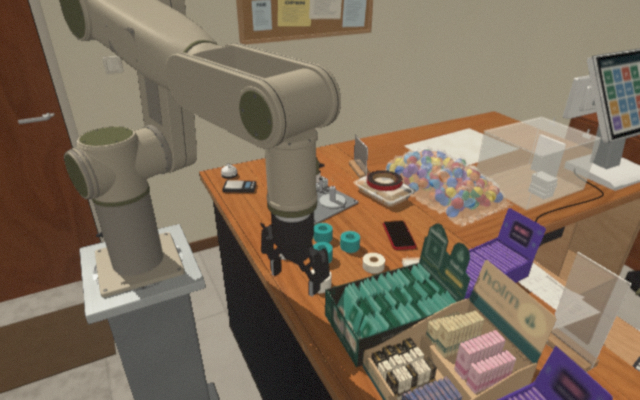

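The scene view shows the unwinder at about (265,230), with the spindle at (267,203) and the slide at (250,235). White/cream rolls are at (369,168) and (412,190), and the turquoise decoys are around (350,190). The side view shows one roll at (374,263); the other is behind the gripper.

```bash
cat > h.py <<'E'
import numpy as np,cv2
from scipy.spatial.transform import Rotation as R
def load(n): return dict(np.load(n))
def cloud(d):
    K,T,z=d["mtx"],d["T"],d["depth"]
    v,u=np.mgrid[:z.shape[0],:z.shape[1]]
    P=np.stack([(u-K[0,2])/K[0,0]*z,(v-K[1,2])/K[1,1]*z,z],-1)@T[:3,:3].T+T[:3,3]
    P[z==0]=np.nan
    return P
def ray(d,u,v,h):
    K,T=d["mtx"],d["T"]
    w=T[:3,:3]@np.array([(u-K[0,2])/K[0,0],(v-K[1,2])/K[1,1],1]);c=T[:3,3]
    return c+w*(h-c[2])/w[2]
def wristsnap(r,name):
    s=r.sense();d=r.snapshot("wrist")
    M=np.eye(4);M[:3,:3]=R.from_euler("xyz",s["tcp_rot"],degrees=True).as_matrix();M[:3,3]=s["tool_pos"]
    d["T"]=M@d["hand_eye"];np.savez(name+".npz",**d);cv2.imwrite("pics/"+name+".png",d["color"]);return d
E
python3 - <<'E'
from h import *
d=load("scene0.npz");P=cloud(d)
hsv=cv2.cvtColor(d["color"],cv2.COLOR_BGR2HSV)
for n,(u0,u1,v0,v1) in dict(A=(355,384,155,182),B=(400,425,175,206)).items():
    m=(hsv[v0:v1,u0:u1,1]<90)&(hsv[v0:v1,u0:u1,2]>140)
    Q=P[v0:v1,u0:u1][m];z=Q[:,2]; print(n,len(Q),np.nanpercentile(z,[5,50,90,97]),np.nanmedian(Q,0))
for n,(u,v) in dict(spt=(267,196),plat=(255,210),tab=(265,237),cone=(388,225),A=(369,163),phone=(315,160),pen=(357,250),bedcorner=(321,219),bednear=(272,275),bedtop=(262,194)).items():
    print(n,np.round(P[v,u]),np.round(ray(d,u,v,8)))
s=load("side0.npz");P=cloud(s);print(P[258,365:385:3].round())
cv2.imwrite("pics/c1.png",cv2.resize(d["color"][150:300,200:430],None,fx=3.4,fy=3.4,interpolation=cv2.INTER_CUBIC))
from bench import r
print(r.snapshot("wrist")["hand_eye"].round(3).tolist(),wristsnap(r,"w0")["mtx"])
E
```

```text
A 259 [ 4.69971226 24.48473399 27.57244926 29.12241479] [ 586.14769963 -307.97851675   24.48473399]
B 473 [  9.21622678 404.33234502 439.79208464 449.62834534] [166.58051432 114.91814603 404.33234502]
spt [656.  44.  66.] [711.   3.   8.]
plat [679.  72.  15.] [686.  68.   8.]
tab [545. 141.  55.] [582. 114.   8.]
cone [ 380. -155.   19.] [ 386. -164.    8.]
A [ 599. -328.   26.] [ 614. -348.    8.]
phone [ 743. -226.   11.] [ 746. -229.    8.]
pen [380. -29.  11.] [382. -31.   8.]
bedcorner [535. -50.   1.] [530. -45.   8.]
bednear [469. 183.   8.] [469. 183.   8.]
bedtop [724.  11.  12.] [728.   9.   8.]
[[ 577. -305.   28.]
 [ 584. -309.   28.]
 [ 594. -310.   25.]
 [ 604. -310.   22.]
 [ 608. -320.   28.]
 [ 613. -326.   30.]
 [ 623. -328.   27.]]
[[0.0, -0.96, -0.281, 70.696], [1.0, 0.001, -0.0, 0.399], [0.0, -0.281, 0.96, -142.589], [0.0, 0.0, 0.0, 1.0]] [[329.89023422   0.         318.0959089 ]
 [  0.         329.89023422 195.63463867]
 [  0.           0.           1.        ]]
```

View pics/c1.png

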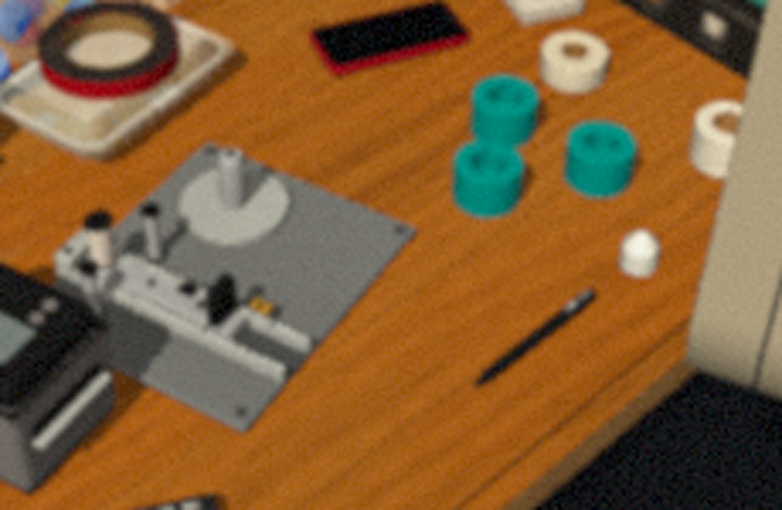

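The crop shows:
- The brass clip at crop (262,305), the black tab at (222,298) and the spindle at (232,180).
- Roll A, which is 26 mm high, so it is the sticker roll.
- Roll B, partly hidden at (725,140), so it is the label roll.

I'll measure B in the wrist and scene views.

```bash
python3 - <<'E'
from h import *
d=load("scene0.npz");print("B ray",ray(d,414,187,40).round())
w=load("w0.npz");P=cloud(w);hsv=cv2.cvtColor(w["color"],cv2.COLOR_BGR2HSV)
m=((hsv[...,1]<90)&(hsv[...,2]>130)&(P[...,2]>8)&(P[...,2]<60)).astype(np.uint8)
n,l,st,c=cv2.connectedComponentsWithStats(m)
for i in range(1,n):
    if st[i,4]>150:
        Q=P[l==i];print(st[i],np.nanpercentile(Q,[5,50,95],axis=0).round().tolist())
E
```

```text
B ray [ 417. -319.   40.]
[ 470    0  134  106 5605] [[398.0, -704.0, 36.0], [435.0, -666.0, 50.0], [473.0, -645.0, 60.0]]
[457  82  91  59 528] [[377.0, -718.0, 23.0], [381.0, -671.0, 50.0], [386.0, -629.0, 52.0]]
```

View pics/w0.png

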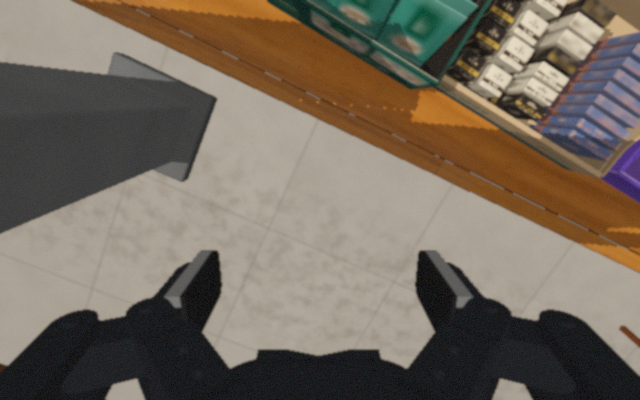

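The wrist view shows only the box corner and floor from the start pose. The scene ray puts roll B at about (417,-319), so I'll move to look at it.

apply_moves(steps=[[1,22,-17,0,0,0,0],[1,22,-17,0,0,0,0],[1,22,-17,0,0,0,0],[1,22,-17,0,0,0,0],[1,22,-17,0,0,0,0],[1,22,-17,0,0,0,0],[1,22,-17,0,0,0,0],[1,19,-13,0,0,0,0]], squeeze=40)

```text
time: 1.0
tool_pos: [355.5, -349.1, 231.1]
tcp_rot: [-180.0, -0.0, 25.1]
ft_force: [0.0, -0.4, 0.1]
finger_gap: 85.4
grip_force: 0.0
```

```bash
cat >> h.py <<'E'
def circ(w,h0,h1,lo=(0,0,140),hi=(180,90,255),amin=400):
    """blobs of a colour within a height band, enclosing circle of top-face points"""
    P=cloud(w);hsv=cv2.cvtColor(w["color"],cv2.COLOR_BGR2HSV)
    m=(cv2.inRange(hsv,lo,hi)>0)&(P[...,2]>h0)&(P[...,2]<h1)
    n,l,st,c=cv2.connectedComponentsWithStats(m.astype(np.uint8))
    for i in range(1,n):
        if st[i,4]<amin: continue
        cs,_=cv2.findContours((l==i).astype(np.uint8),cv2.RETR_EXTERNAL,cv2.CHAIN_APPROX_NONE)
        k=max(cs,key=len)[:,0]; zt=np.nanpercentile(P[l==i][:,2],60)
        X=np.array([ray(w,u,v,zt)[:2] for u,v in k])
        A=np.c_[2*X,np.ones(len(X))];s=np.linalg.lstsq(A,(X**2).sum(1),rcond=None)[0]
        print(st[i],"z",round(zt,1),"fit c",s[:2].round(1),"r",round(np.sqrt(s[2]+s[0]**2+s[1]**2),1),"box",X.min(0).round(),X.max(0).round())
E
python3 - <<'E'
from h import *
from bench import r
w=wristsnap(r,"w1");s=r.sense();print(s["time"],s["tool_pos"],s["tcp_rot"],s["ft_force"]);circ(w,33,50)
E
```

```text
1.05 [ 357.05161018 -346.84290245  231.19738073] [-1.79925929e+02 -1.02580242e-01  2.51764811e+01] [2.25968185e+00 9.33013188e-01 2.18922039e-04]
[ 294   68   61   63 2315] z 40.0 fit c [ 421.6 -324.8] r 29.1 box [ 392. -354.] [ 451. -295.]
```

View pics/w1.png

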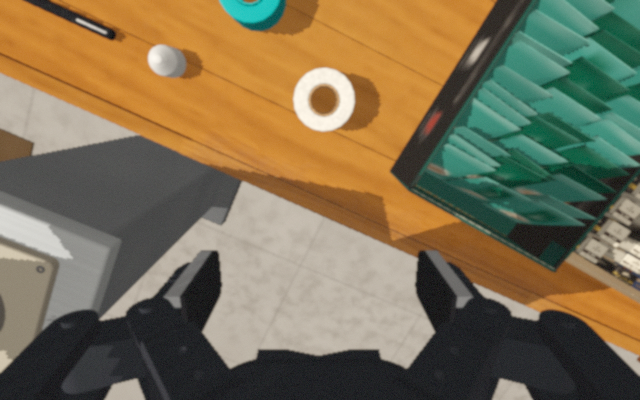

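The wrist view shows label roll B at (324,100), with its top at z = 40 mm, r about 29 and centre near (421.6,-324.8). The teal case is about 60 mm clear of the right finger. Next I'll check the pose noise and approach.

apply_moves(steps=[[1,8,0,15,0,0,0],[1,8,2,15,0,0,0],[1,8,2,15,0,0,0],[1,8,2,15,0,0,0],[1,6,1,15,0,0,0],[1,0,0,15,0,0,0],[1,0,0,0,0,0,0],[1,0,0,0,0,0,0]])

```text
time: 1.85
tool_pos: [392.1, -340.6, 140.8]
tcp_rot: [-179.9, 0.0, 25.1]
ft_force: [0.4, -1.1, -0.1]
finger_gap: 85.2
grip_force: 0.0
```

```bash
python3 - <<'E'
from h import *
from bench import r
for i in range(3):
    w=wristsnap(r,"w2");s=r.sense();print(s["time"],s["tool_pos"],s["tcp_rot"]);circ(w,33,48)
M=(w["T"]@np.linalg.inv(w["hand_eye"]))
for c in [(421.6,-324.8)]: print((M[:3,:3].T@(np.array([*c,40])-M[:3,3])))
E
```

```text
1.9 [ 392.47171704 -341.09129305  141.70308422] [ 1.79973378e+02 -3.28702457e-03  2.50689690e+01]
[ 276  110   80   80 3760] z 40.1 fit c [ 421.9 -324.7] r 29.2 box [ 392. -354.] [ 451. -295.]
1.95 [ 392.70502037 -341.34564472  142.22165619] [ 1.79918706e+02 -2.26144435e-02  2.50632870e+01]
[ 275  110   80   80 3730] z 40.1 fit c [ 421.9 -324.7] r 29.2 box [ 392. -354.] [ 451. -295.]
2.0 [ 392.81022434 -341.40125865  142.40483929] [ 1.79898260e+02 -3.10988760e-02  2.50646083e+01]
[ 274  110   80   80 3717] z 40.1 fit c [ 421.9 -324.7] r 29.2 box [ 392. -354.] [ 451. -295.]
[ 33.1429423   -2.89230125 102.23074474]
```

apply_moves(steps=[[1,16,-1,15,0,0,0],[1,17,-2,20,0,0,0],[1,0,0,25,0,0,0],[1,0,0,25,0,0,0],[1,0,0,20,0,0,0],[1,0,0,18,0,0,0],[1,0,0,12,0,0,0],[1,0,0,0,0,0,0]])

```text
time: 2.8
tool_pos: [420.3, -323.5, 5.1]
tcp_rot: [-179.9, 0.0, 25.1]
ft_force: [-0.6, 0.0, -0.5]
finger_gap: 85.1
grip_force: 0.0
```

apply_moves(steps=[[0.2,0,0,0,0,0,0],[-0.2,0,0,0,0,0,0],[-0.4,0,0,0,0,0,0],[-0.4,0,0,0,0,0,0],[-0.4,0,0,0,0,0,0],[-0.4,0,0,0,0,0,0],[-0.4,0,0,0,0,0,0],[-0.4,0,0,0,0,0,0]], squeeze=35)

```text
time: 3.6
tool_pos: [422.2, -325.1, 8.0]
tcp_rot: [179.8, -0.1, 25.1]
ft_force: [-0.8, 0.2, 7.3]
finger_gap: 58.1
grip_force: 38.4
```

apply_moves(steps=[[-0.4,0,0,-10,0,0,0],[-0.4,0,0,-25,0,0,0],[-0.4,0,0,-30,0,0,0],[-0.4,0,0,-30,0,0,-0.5],[-0.4,0,0,-30,0,0,-1],[-0.4,0,0,-25,0,0,-1],[-0.4,0,0,-15,0,0,-1],[-0.4,0,0,0,0,0,-0.5]])

```text
time: 4.4
tool_pos: [422.4, -325.2, 175.4]
tcp_rot: [179.7, -0.0, 45.3]
ft_force: [0.3, 0.0, -1.3]
finger_gap: 58.1
grip_force: 38.1
```

```bash
python3 - <<'E'
from h import *
from bench import r
d=load("scene0.npz");P=cloud(d)
# better unwinder estimates: scene view
s=r.sense();print(s["time"],s["tool_pos"],s["tcp_rot"],s["ft_force"],s["finger_gap"],s["joint_pos"].round(1))
t=ray(d,267.5,197,64);print("spindle",t,ray(d,264.5,210,16))
M=R.from_euler("xyz",s["tcp_rot"],degrees=True).as_matrix()
print(M.T@(np.array([600,-25,185])-s["tool_pos"]))
E
```

```text
4.4 [ 422.35565649 -325.18232315  175.35244909] [ 1.79684238e+02 -7.27537449e-03  4.52806958e+01] [ 0.29478609  0.04423036 -1.26261324] 58.056803160301726 [-43.1  -1.3 100.3  -0.   80.7   1.6]
spindle [653.13317267  44.29458598  64.        ] [660.14340757  53.01023226  16.        ]
[338.2961337  -84.93691182 -10.07283902]
```

apply_moves(steps=[[-0.4,20,-3,-3,0,0,0],[-0.4,35,-3,-3,0,0,0],[-0.4,45,-3,-3,0,0,0],[-0.4,45,-3,-3,0,0,0],[-0.4,45,-3,-3,0,0,0],[-0.4,45,-3,0,0,0,0],[-0.4,45,-3,0,0,0,0],[-0.4,45,-3,0,0,0,0]])

```text
time: 5.2
tool_pos: [634.4, -75.2, 186.9]
tcp_rot: [180.0, -0.0, 45.1]
ft_force: [0.8, -0.1, -0.7]
finger_gap: 58.4
grip_force: 38.1
```

apply_moves(steps=[[-0.4,40,-3,0,0,0,0],[-0.4,25,0,0,0,0,-0.5],[-0.4,0,0,0,0,0,-1],[-0.4,0,0,0,0,0,-1],[-0.4,0,0,0,0,0,-1],[-0.4,0,0,0,0,0,-1],[-0.4,0,0,0,0,0,-1],[-0.4,0,0,0,0,0,-1]])

```text
time: 6.0
tool_pos: [677.0, -28.7, 186.7]
tcp_rot: [-180.0, 0.0, 77.8]
ft_force: [0.2, 0.2, -1.7]
finger_gap: 58.0
grip_force: 38.1
```

apply_moves(steps=[[-0.4,0,0,0,0,0,-1],[-0.4,0,0,0,0,0,-1],[-0.4,0,0,0,0,0,-1],[-0.4,0,0,0,0,0,-1],[-0.4,0,0,0,0,0,-1],[-0.4,0,0,0,0,0,-0.6],[-0.4,0,0,0,0,0,0],[-0.4,0,0,0,0,0,0]])

```text
time: 6.8
tool_pos: [677.2, -28.8, 186.6]
tcp_rot: [-180.0, -0.0, 105.5]
ft_force: [-0.2, 0.1, -1.6]
finger_gap: 57.8
grip_force: 38.1
```

```bash
python3 - <<'E'
from h import *
from bench import r
w=wristsnap(r,"w3");s=r.sense();print(s["time"],s["tool_pos"],s["tcp_rot"],s["finger_gap"],s["joint_pos"].round(1))
E
```

```text
6.85 [677.23389745 -28.78549718 186.52528849] [-1.79995669e+02 -6.85154574e-04  1.05495309e+02] 58.121424839831775 [ -6.8  20.7  74.5  -0.   84.7 -22.3]
```

View pics/w3.png

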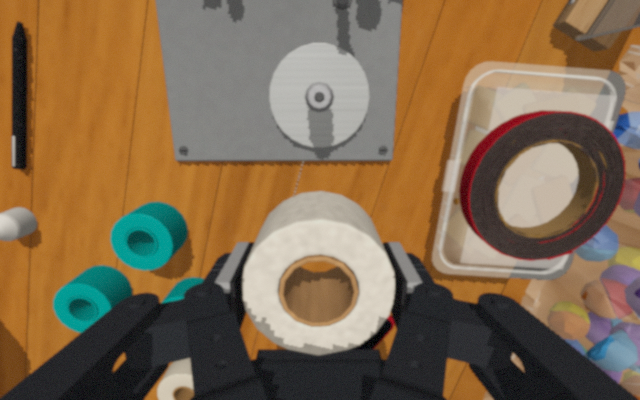

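The wrist view shows the platter centred at (319,96), the spindle tip at (319,97), and the held roll's top ring at (318,288). The bed's -y edge is horizontal in the image, so the yaw is about right. I'll measure the spindle against the roll core.

```bash
cat >> h.py <<'E'
def fitc(X):
    A=np.c_[2*X,np.ones(len(X))];s=np.linalg.lstsq(A,(X**2).sum(1),rcond=None)[0]
    return s[:2].round(2),round(float(np.sqrt(s[2]+s[0]**2+s[1]**2)),2)
def big(m):
    cs,_=cv2.findContours(m.astype(np.uint8),cv2.RETR_CCOMP,cv2.CHAIN_APPROX_NONE)
    return sorted((c[:,0] for c in cs),key=len)[::-1]
E
python3 - <<'E'
from h import *
w=load("w3.npz");P=cloud(w)
M=w["T"]@np.linalg.inv(w["hand_eye"]);print(M[:3,3],R.from_matrix(M[:3,:3]).as_euler("xyz",degrees=True))
tl=lambda X,h:(np.c_[X,np.full(len(X),h)]-M[:3,3])@M[:3,:3]
# platter
for lab,a,b,h,box in (("platter",12.5,30,16,(slice(30,155),slice(260,380))),("tip",40,80,68,(slice(70,125),slice(295,345)))):
    m=np.zeros(P.shape[:2],bool);m[box]=(P[box][...,2]>a)&(P[box][...,2]<b)
    z=P[m][:,2];print(lab,m.sum(),np.percentile(z,[5,50,95]).round(1))
    k=big(m)[0];X=np.array([ray(w,u,v,h)[:2] for u,v in k]);c,rr=fitc(X);print(c,rr,"tool",tl(c[None],h)[0].round(1),"len",len(k))
g=cv2.cvtColor(w["color"],cv2.COLOR_BGR2GRAY)
e=cv2.HoughCircles(cv2.resize(g[75:120,295:345],None,fx=6,fy=6,interpolation=cv2.INTER_CUBIC),cv2.HOUGH_GRADIENT,1,40,param1=80,param2=15,minRadius=20,maxRadius=110)
if e is not None:
  for x,y,q in e[0][:4]: u,v=295+(x+.5)/6-.5,75+(y+.5)/6-.5;print("hough",u,v,q/6,ray(w,u,v,68)[:2],ray(w,u,v,68)[:2],"rmm",q/6/434*0+q/6*np.linalg.norm(ray(w,u+1,v,68)-ray(w,u,v,68)))
# held roll top
box=(slice(185,360),slice(238,400))
z=P[box][...,2];hh,ed=np.histogram(z[np.isfinite(z)],bins=np.arange(150,260,2));print([(int(ed[i]),int(n)) for i,n in enumerate(hh) if n>150])
E
```

```text
[677.21001753 -28.76341457 186.57033177] [-1.79994407e+02 -7.22935156e-04  1.05489872e+02]
platter 7550 [14.7 15.9 17.1]
[658.08  41.49] 45.16 tool [ 72.8   0.3 170.6] len 288
tip 676 [60.8 67.5 69.9]
[658.07  41.41] 10.57 tool [ 72.7   0.3 118.6] len 80
[(180, 156), (182, 196), (184, 219), (186, 217), (188, 244), (190, 241), (192, 277), (194, 310), (196, 348), (198, 360), (200, 396), (202, 385), (204, 411), (206, 420), (208, 455), (210, 439), (212, 489), (214, 555), (216, 4004), (218, 9618), (220, 173), (222, 163)]
```

```bash
python3 - <<'E'
from h import *
w=load("w3.npz");P=cloud(w);M=w["T"]@np.linalg.inv(w["hand_eye"])
m=np.zeros(P.shape[:2],bool);b=(slice(215,345),slice(252,388));hsv=cv2.cvtColor(w["color"],cv2.COLOR_BGR2HSV)
z=P[b][...,2];q=P[b][abs(z-218)<3];
A=np.c_[q[:,:2]-q[:,:2].mean(0),np.ones(len(q))];pl=np.linalg.lstsq(A,q[:,2],rcond=None)[0];print("plane slope",pl[:2].round(3),"z",pl[2])
h=pl[2]
m[b]=(abs(z-h)<4)
for k in big(m)[:3]:
    X=np.array([ray(w,u,v,h)[:2] for u,v in k]);X=(np.c_[X,np.full(len(X),h)]-M[:3,3])@M[:3,:3]
    c,rr=fitc(X[:,:2]);res=abs(np.hypot(*(X[:,:2]-c).T)-rr);g=res<1.5;c2,r2=fitc(X[g][:,:2]);print(len(k),c,rr,c2,r2,g.sum())
# core by colour
mm=np.zeros(P.shape[:2],bool);mm[b]=(hsv[b][...,1]>70)
for k in big(mm)[:2]:
    X=np.array([ray(w,u,v,h)[:2] for u,v in k]);X=(np.c_[X,np.full(len(X),h)]-M[:3,3])@M[:3,:3];print("col",len(k),fitc(X[:,:2]))
E
```

```text
plane slope [-0.002 -0.005] z 218.25092439494736
424 [ 2.14 -0.2 ] 28.25 [ 2.48 -0.24] 28.39 258
195 [ 1.47 -0.4 ] 12.37 [ 1.47 -0.4 ] 12.37 195
6 [  4.48 -14.98] 0.51 [  4.48 -14.98] 0.51 6
col 214 (array([ 0.28, -0.54]), 15.19)
col 87 (array([-18.78,  23.3 ]), 4.93)
```

apply_moves(steps=[[-0.4,10,0.1,0,0,0,0],[-0.4,16,0.1,5,0,0,0],[-0.4,16,0.1,15,0,0,0],[-0.4,15,0.2,20,0,0,0],[-0.4,10,0.2,20,0,0,0],[-0.4,5,0,20,0,0,0],[-0.4,0,0,9,0,0,0],[-0.4,0,0,0,0,0,0]])

```text
time: 7.65
tool_pos: [656.6, 41.8, 94.4]
tcp_rot: [-179.7, -0.1, 105.6]
ft_force: [0.7, -0.1, -1.5]
finger_gap: 58.3
grip_force: 38.1
```

```bash
python3 - <<'E'
from h import *
from bench import r
w=wristsnap(r,"w4");s=r.sense();print(s["time"],s["tool_pos"],s["tcp_rot"],s["finger_gap"],s["ft_force"])
P=cloud(w);M=w["T"]@np.linalg.inv(w["hand_eye"])
b=(slice(230,345),slice(270,370));z=P[b][...,2]
m=np.zeros(P.shape[:2],bool);m[b]=(z>45)&(z<75)
k=big(m)
if k:
    X=np.array([ray(w,u,v,68)[:2] for u,v in k[0]]);print("tip",m.sum(),fitc(X),X.min(0),X.max(0))
cv2.imwrite("pics/w4c.png",cv2.resize(w["color"][200:360,230:410],None,fx=4,fy=3.5,interpolation=cv2.INTER_CUBIC))
E
```

```text
7.7 [657.78531869  41.26436797  96.18938208] [-1.79888655e+02 -2.98974694e-02  1.05612351e+02] 58.02551456320651 [ 0.35969233  1.11138001 -0.44577924]
```

View pics/w4c.png

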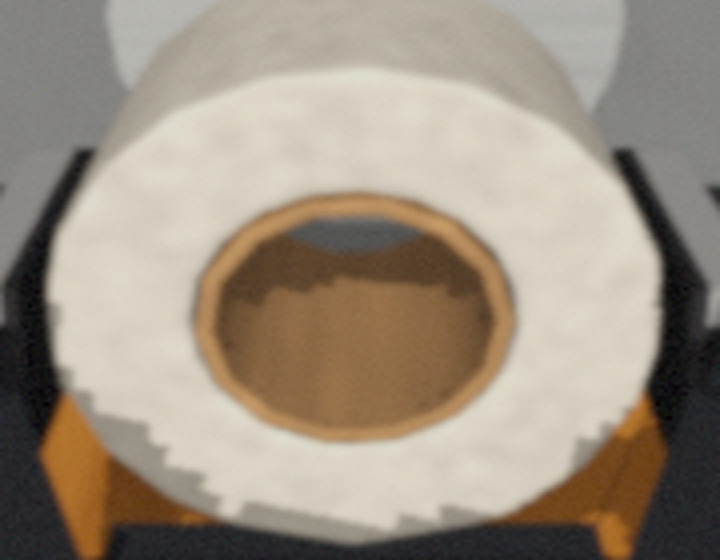

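The crop shows the bore's inner rim spanning crop x 215–492 and y 217–430. The roll is level and the spindle is not yet visible in the bore. I'll get the bore centre in the tool frame from those rim points.

```bash
python3 - <<'E'
from h import *
w=load("w4.npz");K=w["mtx"];H=w["hand_eye"]
def t(cx,cy,h=-31.7):
    u=230+(cx+.5)/4-.5;v=200+(cy+.5)/3.5-.5
    d=H[:3,:3]@np.array([(u-K[0,2])/K[0,0],(v-K[1,2])/K[1,1],1]);c=H[:3,3];return (c+d*(h-c[2])/d[2])[:2]
a=[t(*p) for p in((215,323),(492,323),(353,217),(353,430))];print(np.round(a,2),(a[0]+a[1])/2,(a[2]+a[3])/2)
a=[t(*p) for p in((194,316),(516,316),(355,192),(355,440))];print(np.round(a,2),(a[0]+a[1])/2,(a[2]+a[3])/2)
# outer roll sides
a=[t(*p) for p in((47,320),(663,320),(355,68))];print(np.round(a,2))
from bench import r
for i in range(3):
    s=r.sense();M=R.from_euler("xyz",s["tcp_rot"],degrees=True).as_matrix();print(s["tool_pos"],M.T@(np.array([658.08,41.45,68])-s["tool_pos"]))
E
```

```text
[[ -0.   -13.83]
 [  0.02  12.68]
 [ 12.84  -0.62]
 [-13.73  -0.62]] [ 0.00950484 -0.57307036] [-0.44401334 -0.62004161]
[[  0.87 -15.81]
 [  0.89  14.95]
 [ 15.76  -0.44]
 [-15.05  -0.42]] [ 0.87987528 -0.43041442] [ 0.35269013 -0.42903197]
[[  0.36 -29.88]
 [  0.41  29.02]
 [ 29.68  -0.45]]
[657.78531869  41.26436797  96.18938208] [ 0.08476674  0.38854829 28.1887283 ]
[657.78531869  41.26436797  96.18938208] [ 0.08476674  0.38854829 28.1887283 ]
[657.78531869  41.26436797  96.18938208] [ 0.08476674  0.38854829 28.1887283 ]
```

apply_moves(steps=[[-0.4,0,0.9,5,0,0,0],[-0.4,0,0,6,0,0,0],[-0.4,0,0,5,0,0,0],[-0.4,0,0,4,0,0,0],[-0.4,0,0,4,0,0,0],[-0.4,0,0,3,0,0,0],[-0.4,0,0,2,0,0,0],[-0.4,0,0,0,0,0,0]])

```text
time: 8.5
tool_pos: [659.3, 41.0, 67.9]
tcp_rot: [-180.0, -0.0, 105.6]
ft_force: [0.1, 1.0, -1.9]
finger_gap: 57.8
grip_force: 38.1
```

```bash
python3 - <<'E'
from h import *
from bench import r
w=wristsnap(r,"w5");s=r.sense();print(s["time"],s["tool_pos"],s["tcp_rot"],s["ft_force"],s["wrist_torque"])
P=cloud(w);M=w["T"]@np.linalg.inv(w["hand_eye"])
b=(slice(255,330),slice(280,360));z=P[b][...,2]
print(np.histogram(z[np.isfinite(z)],bins=np.arange(20,110,5)))
m=np.zeros(P.shape[:2],bool);m[b]=(z>62)&(z<75)&(cv2.cvtColor(w["color"],cv2.COLOR_BGR2HSV)[b][...,1]<60)
k=big(m)
if k: 
    X=np.array([ray(w,u,v,68) for u,v in k[0]]);X=(X-M[:3,3])@M[:3,:3];print("tip tool",m.sum(),fitc(X[:,:2]),X.min(0),X.max(0))
E
```

```text
8.55 [659.48109176  40.98811424  68.16630555] [-1.79986643e+02 -1.39770127e-03  1.05586900e+02] [ 0.19781612  0.17739455 -0.6468155 ] [ 0.01135329  0.00516462 -0.00873242]
(array([   0,    0,    0,    0,    0,    0,    0,    6,  187,  412,  295,
        354,  409,  477,  522, 2274,  925]), array([ 20,  25,  30,  35,  40,  45,  50,  55,  60,  65,  70,  75,  80,
        85,  90,  95, 100, 105]))
tip tool 134 (array([-4.94, -1.07]), 3.59) [-7.59174537 -6.81948428 -0.11603451] [-3.85952762  4.67458278 -0.10927903]
```

```bash
python3 - <<'E'
from h import *
w=load("w5.npz")
cv2.imwrite("pics/w5c.png",cv2.resize(w["color"][235:345,260:380],None,fx=6,fy=5,interpolation=cv2.INTER_CUBIC))
E
```

```text
(no output)
```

View pics/w5c.png

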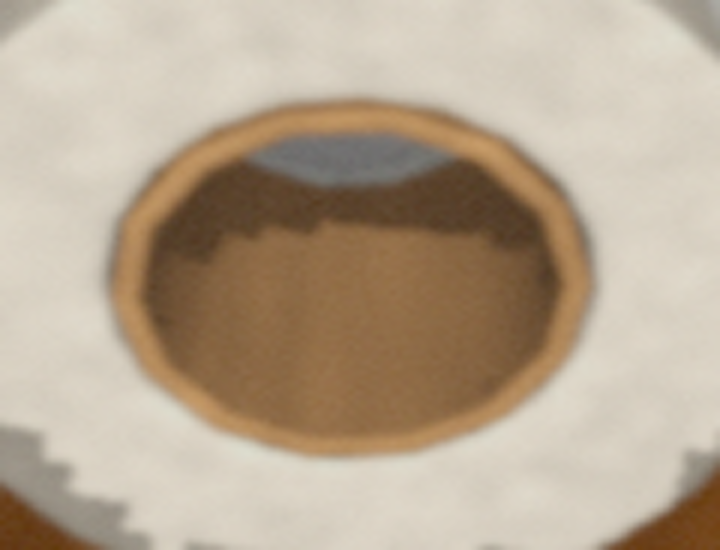

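The crop shows the spindle tip as a grey arc at crop (345,160), nearly centred in the bore at (351,282). It needs a fine correction of about +0.7 mm in tool x and -0.6 mm in tool y.

apply_moves(steps=[[-0.4,0.7,-0.6,0,0,0,0],[-0.4,0,0,0,0,0,0],[-0.4,0,0,2,0,0,0],[-0.4,0,0,2,0,0,0],[-0.4,0,0,2,0,0,0],[-0.4,0,0,2,0,0,0],[-0.4,0,0,2,0,0,0],[-0.4,0,0,0,0,0,0]])

```text
time: 9.35
tool_pos: [658.4, 41.5, 57.7]
tcp_rot: [-180.0, -0.0, 105.6]
ft_force: [0.4, 0.4, -1.1]
finger_gap: 58.3
grip_force: 38.1
```

apply_moves(steps=[[-0.4,0,0,3,0,0,0],[-0.4,0,0,4,0,0,0],[-0.4,0,0,4,0,0,0],[-0.4,0,0,4,0,0,0],[-0.4,0,0,4,0,0,0],[-0.4,0,0,4,0,0,0],[-0.4,0,0,2,0,0,0],[-0.4,0,0,0,0,0,0]])

```text
time: 10.15
tool_pos: [658.4, 41.5, 32.7]
tcp_rot: [-180.0, -0.0, 105.6]
ft_force: [-1.4, -0.0, -1.4]
finger_gap: 58.1
grip_force: 38.1
```

Expected seating is at TCP z of about 24.3, so I'll lower slowly and watch for contact.

apply_moves(steps=[[-0.4,0,0,2,0,0,0],[-0.4,0,0,2,0,0,0],[-0.4,0,0,1.5,0,0,0],[-0.4,0,0,1,0,0,0],[-0.4,0,0,0.5,0,0,0],[-0.4,0,0,0.5,0,0,0],[-0.4,0,0,0.5,0,0,0],[-0.4,0,0,0,0,0,0]])

```text
time: 10.95
tool_pos: [658.8, 41.5, 25.3]
tcp_rot: [-180.0, 0.0, 105.6]
ft_force: [-0.3, 0.2, -1.7]
finger_gap: 57.9
grip_force: 38.1
```

apply_moves(steps=[[-0.4,0,0,0.5,0,0,0],[-0.4,0,0,0.5,0,0,0],[-0.4,0,0,0.5,0,0,0],[-0.4,0,0,0,0,0,0],[-0.4,0,0,0,0,0,0],[-0.4,0,0,0,0,0,0],[-0.4,0,0,0,0,0,0],[-0.4,0,0,0,0,0,0]])

```text
time: 11.75
tool_pos: [658.9, 41.5, 24.1]
tcp_rot: [180.0, 0.0, 105.6]
ft_force: [-3.3, 0.2, 4.6]
finger_gap: 58.7
grip_force: 38.7
```

apply_moves(steps=[[-0.4,0,0,0.5,0,0,0],[-0.4,0,0,0.3,0,0,0],[-0.4,0,0,0,0,0,0],[0.3,0,0,0,0,0,0],[0.6,0,0,0,0,0,0],[1,0,0,0,0,0,0],[1,0,0,0,0,0,0],[1,0,0,0,0,0,0]])

```text
time: 12.55
tool_pos: [658.7, 41.5, 22.6]
tcp_rot: [-180.0, -0.0, 105.6]
ft_force: [-0.7, 0.1, 0.3]
finger_gap: 85.6
grip_force: 0.0
```

```bash
python3 - <<'E'
from h import *
from bench import r
w=wristsnap(r,"w6");s=r.sense();print(s["time"],s["tool_pos"],s["tcp_rot"],s["ft_force"],s["finger_gap"])
P=cloud(w);b=(slice(225,350),slice(250,390));z=P[b][...,2];q=P[b][(z>50)&(z<62)]
A=np.c_[q[:,:2]-q[:,:2].mean(0),np.ones(len(q))];print(len(q),np.linalg.lstsq(A,q[:,2],rcond=None)[0].round(3),q.mean(0),np.median(q[:,2]))
E
```

```text
12.6 [658.69578306  41.50772897  22.70726516] [-1.79986261e+02 -5.78829940e-03  1.05581910e+02] [-0.18243938  0.10989181  0.28902533] 85.17536030125041
13111 [-0.000e+00 -3.000e-03  5.596e+01] [657.52184831  45.55923773  55.96044892] 55.92633028939632
```

The roll's top is at 56.0 mm and level, so it is seated. I'll lift off and go to look at the slide.

apply_moves(steps=[[1,0,0,-8,0,0,0],[1,0,0,-20,0,0,0],[1,0,0,-30,0,0,0],[1,0,0,-30,0,0,0],[1,0,-10,-25,0,0,0],[1,10,-20,-15,0,0,0],[1,20,-25,0,0,0,0],[1,20,-15,0,0,0,0]])

```text
time: 13.4
tool_pos: [577.3, 70.8, 152.6]
tcp_rot: [179.9, 0.0, 105.5]
ft_force: [1.1, 1.2, 0.2]
finger_gap: 85.5
grip_force: 0.0
```

apply_moves(steps=[[1,10,-10,0,0,0,0],[1,0,0,0,0,0,0],[1,0,0,0,0,0,0],[1,0,0,0,0,0,0],[1,0,0,0,0,0,0],[1,0,0,0,0,0,0],[1,0,0,0,0,0,0],[1,0,0,0,0,0,0]])

```text
time: 14.2
tool_pos: [565.7, 77.6, 150.9]
tcp_rot: [-180.0, -0.0, 105.6]
ft_force: [0.6, 0.0, 0.1]
finger_gap: 85.8
grip_force: 0.0
```

```bash
python3 - <<'E'
from h import *
from bench import r
w=wristsnap(r,"w7");s=r.sense();print(s["time"],s["tool_pos"],s["tcp_rot"])
P=cloud(w);M=w["T"]@np.linalg.inv(w["hand_eye"]);hsv=cv2.cvtColor(w["color"],cv2.COLOR_BGR2HSV)
cv2.imwrite("pics/w7c.png",cv2.resize(w["color"][20:250,150:450],None,fx=2.6,fy=2.6,interpolation=cv2.INTER_CUBIC))
E
```

```text
14.25 [565.6421502   77.697954   150.86661695] [-1.79986947e+02 -3.70549886e-03  1.05575499e+02]
```

View pics/w7c.png

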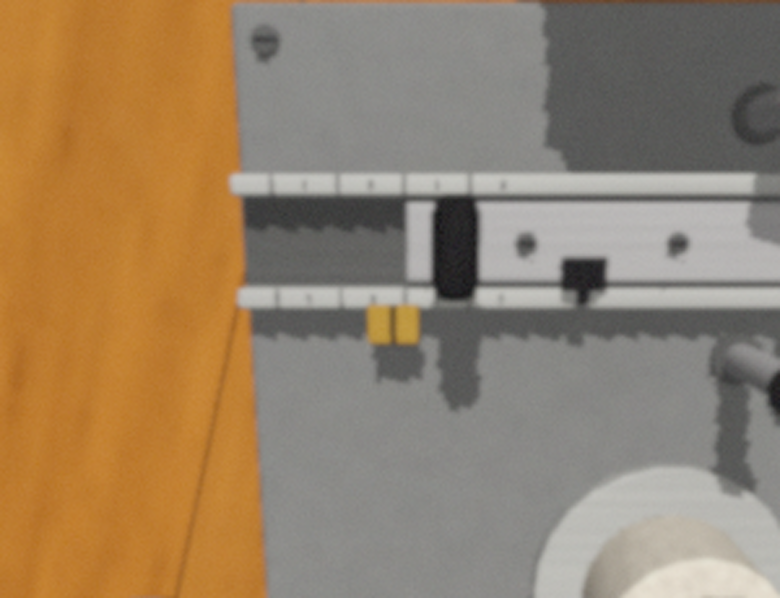

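The crop shows the brass clip's line at crop (393.5,325), the pointer tip at (583,300) and the tab at x 433–478, y 197–300. The channel is parallel to the image rows.

```bash
python3 - <<'E'
from h import *
w=load("w7.npz");P=cloud(w);M=w["T"]@np.linalg.inv(w["hand_eye"])
px=lambda x,y:(150+(x+.5)/2.6-.5,20+(y+.5)/2.6-.5)
tl=lambda p:((p-M[:3,3])@M[:3,:3]).round(2)
for n,(x,y,h) in dict(line=(393.5,325,26.5),ptr=(583,300,26),ptr2=(584,275,26),tabL=(433,245,60.5),tabR=(478,245,60.5),tabT=(456,198,60.5),tabB=(456,295,60.5),wall1=(240,298,22),wall2=(770,297,22),uw1=(240,184,22),uw2=(740,184,22)).items():
    u,v=px(x,y);print(n,tl(ray(w,u,v,h)),P[int(round(v)),int(round(u))].round(1),ray(w,u,v,h).round(1))
u0,v0=px(436,200);u1,v1=px(476,298)
m=np.zeros(P.shape[:2],bool);b=(slice(80,150),slice(305,345));z=P[b][...,2];m[b]=(z>52)&(z<66);q=P[m];print(m.sum(),np.median(q[:,2]))
k=big(m)[0];X=np.array([tl(ray(w,u,v,60.5)) for u,v in k]);print(X.min(0),X.max(0))
E
```

```text
line [ 35.63 -14.38 124.36] [542.3 107.7  25.7] [542.2 108.1  26.5]
ptr [ 43.28  44.12 124.84] [596.6 131.2  26. ] [596.5 131.2  26. ]
ptr2 [ 50.84  44.06 124.85] [593.9 138.7  27.4] [594.5 138.4  26. ]
tabL [61.16 -1.9  90.36] [547.3 135.7  54.1] [547.4 136.   60.5]
tabR [61.16  9.97 90.35] [559.5 139.1  54.8] [558.9 139.2  60.5]
tabT [73.03  4.09 90.36] [550.  149.   59.7] [550.  149.1  60.5]
tabB [48.14  4.25 90.36] [556.8 125.2  60.2] [556.8 125.1  60.5]
wall1 [ 43.43 -62.51 128.87] [493.5 102.8  21. ] [493.8 102.7  22. ]
wall2 [ 43.83 103.18 128.83] [653.7 147.5  21.4] [653.3 147.5  22. ]
uw1 [ 77.41 -60.33 128.87] [486.6 136.3  21.7] [486.8 136.   22. ]
uw2 [ 77.48  90.46 128.83] [631.7 176.8  21.9] [632.  176.5  22. ]
730 59.87758730033997
[46.86 -2.07 90.35] [74.22 10.42 90.36]
```

apply_moves(steps=[[1,15,1,0,0,0,0],[1,20,1,10,0,0,0],[1,16,1,15,0,0,0],[0.6,10,1,20,0,0,0],[0.4,0,0,20,0,0,0],[0.2,0,0,20,0,0,0],[0.2,0,0,10,0,0,0],[0.2,0,0,0,0,0,0]])

```text
time: 15.05
tool_pos: [551.1, 138.0, 53.6]
tcp_rot: [-179.8, -0.0, 105.6]
ft_force: [-0.9, 0.2, 0.1]
finger_gap: 51.3
grip_force: 0.0
```

apply_moves(steps=[[0.2,0,0,0,0,0,0],[0.2,0,0,0,0,0,0],[0.2,0,0,0,0,0,0],[0.2,0,0,0,0,0,0],[0.2,0,0,0,0,0,0],[0.2,0,0,0,0,0,0],[0.2,0,0,0,0,0,0],[0.2,0,0,0,0,0,0]])

```text
time: 15.85
tool_pos: [553.1, 137.6, 56.0]
tcp_rot: [-180.0, 0.0, 105.6]
ft_force: [0.1, 0.7, 0.1]
finger_gap: 50.9
grip_force: 0.0
```

```bash
python3 - <<'E'
from h import *
from bench import r
s=r.sense();print(s["time"],s["tool_pos"],s["tcp_rot"],s["finger_gap"])
M=R.from_euler("xyz",s["tcp_rot"],degrees=True).as_matrix();c=np.array([553.3,137.4,60.5]);print(M.T@(c-s["tool_pos"]))
E
```

```text
15.85 [553.06306849 137.61276874  55.97695219] [-1.79998608e+02  2.16996733e-04  1.05583417e+02] 50.88491439245958
[-0.26861409  0.17095366 -4.52305095]
```

Well aligned. I'll go down to z ≈ 33 and close with a moderate squeeze.

apply_moves(steps=[[0.2,0,0,8,0,0,0],[0.2,0,0,9,0,0,0],[0.2,0,0,6,0,0,0],[0.2,0,0,0,0,0,0],[-0.2,0,0,0,0,0,0],[-0.5,0,0,0,0,0,0],[-1,0,0,0,0,0,0],[-1,0,0,0,0,0,0]], squeeze=40)

```text
time: 16.65
tool_pos: [553.8, 137.8, 33.5]
tcp_rot: [179.9, 0.0, 105.6]
ft_force: [2.4, 0.3, -1.1]
finger_gap: 11.3
grip_force: 41.0
```

apply_moves(steps=[[-1,0,0,0,0,0,0],[-1,0,0,0,0,0,0],[-1,0,0,0,0,0,0],[-1,0,0,0,0,0,0],[-1,0,0,0,0,0,0],[-1,0,0,0,0,0,0],[-1,0,0,0,0,0,0],[-1,0,0,0,0,0,0]])

```text
time: 17.45
tool_pos: [553.6, 137.7, 33.5]
tcp_rot: [179.9, 0.0, 105.6]
ft_force: [2.8, -0.3, 5.1]
finger_gap: 11.4
grip_force: 41.9
```

apply_moves(steps=[[-1,0,-3,0,0,0,0],[-1,0,-7,0,0,0,0],[-1,0,-10,0,0,0,0],[-1,0,-10,0,0,0,0],[-1,0,-10,0,0,0,0],[-1,0,-9,0,0,0,0],[-1,0,-6,0,0,0,0],[-1,0,-3,0,0,0,0]])

```text
time: 18.25
tool_pos: [497.2, 122.0, 33.5]
tcp_rot: [179.9, 0.0, 105.6]
ft_force: [4.7, 1.9, 4.3]
finger_gap: 11.0
grip_force: 41.7
```

apply_moves(steps=[[-1,0,0,0,0,0,0],[-1,0,0,0,0,0,0],[-1,0,0,0,0,0,0],[-1,0,0,0,0,0,0],[-1,0,0,0,0,0,0],[-1,0,0,0,0,0,0],[-1,0,0,0,0,0,0],[-1,0,0,0,0,0,0]])

```text
time: 19.05
tool_pos: [497.7, 122.1, 33.5]
tcp_rot: [179.9, 0.0, 105.6]
ft_force: [4.6, 1.2, 5.5]
finger_gap: 11.2
grip_force: 41.9
```

```bash
python3 - <<'E'
from h import *
from bench import r
w=wristsnap(r,"w8");s=r.sense();print(s["time"],s["tool_pos"],s["tcp_rot"],s["finger_gap"],s["ft_force"],s["grip_force"])
d=r.snapshot("scene");np.savez("scene1.npz",**d)
M=w["T"]@np.linalg.inv(w["hand_eye"])
for n,p in dict(line=(542.2,108.1,26.5)).items():
    c=np.linalg.inv(w["T"])@np.array([*p,1]);uv=w["mtx"]@c[:3]/c[2];print(n,uv[:2])
cs=cv2.resize(d["color"][195:275,215:325],None,fx=3.5,fy=3.5,interpolation=cv2.INTER_CUBIC)
ws=cv2.resize(w["color"][100:400,160:480],(400,375))
H=max(cs.shape[0],375);o=np.zeros((H,cs.shape[1]+400,3),np.uint8);o[:cs.shape[0],:cs.shape[1]]=cs;o[:375,cs.shape[1]:]=ws;cv2.imwrite("pics/c8.png",o);print(o.shape)
E
```

```text
19.1 [497.69037357 122.16713395  33.48475337] [1.79918340e+02 2.73866230e-03 1.05583066e+02] 11.357205936536634 [5.00834663 1.45940012 5.43516189] 41.93402945995331
line [394.73877751 293.23852229]
(375, 785, 3)
```

View pics/c8.png

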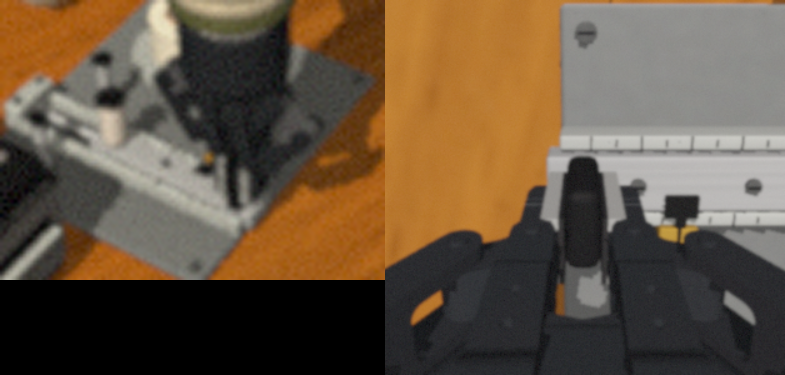

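The wrist half shows the pointer at composite (682,215), directly above the brass clip at (678,234), so they look about level. I'll confirm numerically.

```bash
python3 - <<'E'
from h import *
w=load("w8.npz");M=w["T"]@np.linalg.inv(w["hand_eye"]);g=cv2.cvtColor(w["color"],cv2.COLOR_BGR2GRAY);hsv=cv2.cvtColor(w["color"],cv2.COLOR_BGR2HSV)
def cen(v,a=384,b=410):
    x=np.arange(a,b);k=np.clip(g[v,a:b].max()*.5-g[v,a:b],0,None).astype(float);return (x*k).sum()/k.sum() if k.sum() else None
for v in range(258,296,2):
    print(v,g[v,382:412].tolist())
m=cv2.inRange(hsv,(15,120,80),(35,255,255));m[:270]=0;m[310:]=0;ys,xs=np.where(m[:,375:425]);print("brass",xs.min()+375,xs.max()+375,ys.min(),ys.max())
for u,v in((394.7,293),(395,280),(397,270)):
    print(((ray(w,u,v,26.3)-M[:3,3])@M[:3,:3]).round(2))
E
```

```text
258 [175, 147, 99, 55, 41, 40, 40, 38, 35, 36, 38, 38, 37, 44, 41, 42, 43, 39, 34, 37, 38, 41, 42, 40, 41, 38, 37, 42, 67, 117]
260 [167, 136, 83, 46, 30, 31, 40, 40, 37, 39, 35, 33, 32, 36, 40, 40, 40, 33, 38, 34, 35, 33, 38, 35, 36, 40, 38, 38, 68, 115]
262 [175, 148, 98, 50, 38, 36, 41, 32, 37, 37, 38, 35, 39, 35, 32, 30, 33, 41, 37, 37, 37, 32, 36, 34, 34, 32, 36, 44, 78, 125]
264 [150, 119, 73, 46, 37, 38, 37, 34, 36, 34, 31, 34, 36, 39, 36, 27, 34, 43, 35, 33, 34, 32, 39, 40, 36, 32, 38, 52, 86, 135]
266 [151, 117, 72, 36, 37, 36, 36, 31, 41, 36, 39, 38, 32, 34, 35, 37, 34, 32, 29, 34, 38, 34, 40, 36, 38, 37, 36, 49, 94, 138]
268 [123, 96, 55, 38, 34, 32, 33, 40, 37, 40, 36, 35, 38, 40, 34, 32, 36, 39, 38, 32, 36, 35, 35, 35, 37, 36, 38, 44, 72, 108]
270 [102, 76, 46, 39, 39, 38, 35, 31, 39, 32, 38, 33, 34, 34, 39, 35, 32, 32, 36, 27, 37, 38, 40, 35, 32, 27, 42, 52, 87, 125]
272 [141, 101, 54, 41, 32, 36, 31, 35, 37, 39, 34, 36, 36, 35, 38, 38, 41, 36, 29, 34, 34, 38, 38, 34, 39, 37, 48, 80, 131, 173]
274 [125, 104, 91, 80, 79, 78, 79, 79, 74, 68, 53, 47, 37, 30, 38, 35, 34, 37
[... 862 characters left out ...]
2, 122, 146, 147, 135, 118, 100, 81, 64, 56, 52, 47, 44, 45, 46, 44]
288 [153, 154, 155, 154, 156, 154, 155, 157, 156, 154, 147, 128, 90, 69, 101, 130, 135, 122, 88, 66, 49, 47, 42, 45, 43, 44, 42, 47, 42, 42]
290 [118, 133, 139, 146, 149, 152, 153, 153, 153, 152, 145, 123, 83, 69, 103, 127, 124, 90, 56, 45, 43, 41, 47, 38, 44, 48, 45, 45, 38, 41]
292 [56, 62, 73, 81, 93, 103, 108, 116, 121, 126, 121, 104, 76, 72, 109, 129, 124, 86, 46, 46, 42, 40, 44, 42, 45, 43, 43, 41, 34, 38]
294 [49, 41, 39, 43, 40, 44, 49, 50, 58, 60, 52, 47, 36, 47, 66, 85, 81, 60, 45, 42, 43, 43, 43, 44, 45, 46, 42, 40, 38, 42]
brass 377 409 280 294
[-25.45  39.12   7.25]
[-17.88  38.78   7.24]
[-12.17  39.41   7.24]
```

The line is at u = 395.1 and the pointer at about 396.3, an error of roughly 0.5 mm. I'll make a tiny trim and hold.

apply_moves(steps=[[-1,0,-0.5,0,0,0,0],[-1,0,0,0,0,0,0],[-1,0,0,0,0,0,0],[-1,0,0,0,0,0,0],[-1,0,0,0,0,0,0],[-1,0,0,0,0,0,0],[-1,0,0,0,0,0,0],[-1,0,0,0,0,0,0]])

```text
time: 19.95
tool_pos: [497.2, 122.0, 33.5]
tcp_rot: [179.9, 0.0, 105.6]
ft_force: [4.3, 1.9, 6.2]
finger_gap: 11.4
grip_force: 41.9
```

```bash
python3 - <<'E'
from h import *
from bench import r
w=wristsnap(r,"w9");s=r.sense();print(s["time"],s["tool_pos"],s["ft_force"],s["grip_force"],abs(s["qd"]).max())
g=cv2.cvtColor(w["color"],cv2.COLOR_BGR2GRAY)
for v in(278,286): print(g[v,382:412].tolist())
print(r.hand_in())
E
```

```text
20.0 [497.25704744 122.01671454  33.48626981] [4.32922348 1.42721771 5.20306236] 41.91924870014191 0.08737722197485935
[149, 155, 171, 179, 177, 173, 168, 161, 147, 119, 79, 47, 34, 39, 35, 38, 36, 46, 58, 97, 142, 170, 178, 176, 175, 182, 183, 188, 189, 188]
[151, 155, 157, 155, 154, 155, 154, 155, 158, 156, 155, 147, 126, 91, 65, 93, 127, 142, 135, 120, 100, 84, 68, 57, 49, 48, 47, 50, 44, 43]
the job is handed in; nothing more can be done
None
```

I handed the job in at 20 s: the label roll measured flat on the platter and was let go, and the gripper is holding the slide by its tab with the pointer about 0.5 mm or less from the index line; I got no verdict back and didn't re-check the clip or the other items.

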